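# Sweep used caps off the sorting board into the trays of their colour

## Task

Sort the used screw caps on the white board by sweeping them with the closed fingertips off the board's open ends: both yellow caps into the yellow tray and the blue cap into the blue tray. Only push the caps along the board, never pinch them, press hard on them or lift them. Leave the standing sample tube, the vial rack and the bottle as they are.

Things in the scene. Friction and masses are not known exactly. Their poses are not given: they have to be found in the camera images.
- board: fixed white-topped sorting board, 250 mm along its x, 280 mm along its y, its top 50 mm above the bench; origin: centre of its underside. An aluminium rail 8 mm wide and 12 mm high runs along each long side (inner faces at x = -117 and +117 mm); both ends (y = -140 and +140 mm) are open edges, from which caps drop into the trays. Each cap and the tube lie in a lane of their own along y, lanes about 54 mm apart in x, at most 50 mm from the middle in y
- tray_yellow: yellow open-topped plastic drop tray, fixed, 230 mm along its x, 90 mm along its y, 44 mm tall, walls and floor 4 mm thick; stands close against one open end of the board (which end changes), its rim 6 mm below the board's top, turned like the board; origin: centre of its underside, its centre 187 mm from the board's centre along the board's y
- tray_blue: blue open-topped plastic drop tray, fixed, 230 mm along its x, 90 mm along its y, 44 mm tall, walls and floor 4 mm thick; stands close against one open end of the board (which end changes), its rim 6 mm below the board's top, turned like the board; origin: centre of its underside, its centre 187 mm from the board's centre along the board's y
- cap_yellow_a_center (a point): round yellow plastic screw cap with a ribbed edge, 30 mm across, 16 mm tall, loose, about 14 g, lying flat on the white board; this point is its centre (8 mm above the board's top)
- cap_yellow_b_center (a point): round yellow plastic screw cap with a ribbed edge, 30 mm across, 16 mm tall, loose, about 14 g, lying flat on the white board; this point is its centre (8 mm above the board's top)
- cap_blue_center (a point): round blue plastic screw cap with a ribbed edge, 30 mm across, 16 mm tall, loose, about 14 g, lying flat on the white board; this point is its centre (8 mm above the board's top)
- tube_center (a point): slim whitish sample tube with a red cap, 20 mm across, 54 mm tall, standing loose and upright on the board among the caps, tips easily; must be left alone; this point is its centre, 27 mm above the board's top
- rack: loose dark blue vial rack with ten capped vials, 45 mm along x, 120 mm along y, 52 mm tall, on the bench beyond the board's far side; to be left alone; origin: centre of its underside
- bottle_center (a point): loose small amber bottle with white cap, 44 mm across, 85 mm tall, standing on the bench beyond the board's far side; to be left alone; this point is its centre, half-way up
There are look-alikes about, which are no part of the job. What is meant by the part that bears cap_blue_center is not turquoise, and is the smaller of those in its own colour. Leave any pink look-alike of the part that bears cap_yellow_b_center alone.

How it is judged:
By the outcome, as a careful person would: the job done as asked, in the order asked, and still so for the second after the job is handed in, with the robot touching nothing.
It also fails if it takes over 45 s, if anything falls off the work surface, if the arm or the gripper's body presses on something with over 40 N, if the wrist force passes 120 N, or if a joint passes its speed limit or range.

## Robot

A 6-joint arm with a two-finger parallel gripper is mounted at the origin on the work surface. World frame = base frame: x ahead of the robot, y to its left, z up, the work surface at z = 0. Lengths are in m, angles in degrees, forces in N, time in s.
With the tool pointing down it reaches from about 0.4 to 0.825 m from the base axis. Payload 7 kg.
Tool frame: the origin (TCP) lies on the centre line of the jaws, within the pads' length; the fingertips stand 14 mm ahead of it and the grasp point (between the pads) lies 5 mm behind it; z points along the fingers, x is the direction in which the jaws open and shut, and the axes are right-handed (so a half turn about z gives the same grasp; the last joint's range is limited). The gripper opens to 88 mm and grips with 3 to 60 N. Pads are 19 mm wide; open, the fingers measure 130 mm over their backs; the gripper's body (78 mm by 193 mm) begins 47 mm behind the grasp point.
Start: joints at [89.502, 20.546, 0.682, 0, -70.136, -16.507], TCP at [0.197, 0.645, 0.241] pointing down, gripper open.
Joint ranges: [-176.03, 176.03], [-82.01, 121.73], [-58.28, 71.71], [-173.87, 95.51], [-174.79, -0.11], [-173.66, 173.66]. Speed limits (degrees/s): [136.94, 136.94, 172.46, 180, 180, 180].

## Interface

Orientations are given as [roll, pitch, yaw] about the fixed x, y, z axes, in that order (R = Rz(yaw) Ry(pitch) Rx(roll)).
In Python, from plant import * gives the robot as it stands.
- The arm moves only by the shell command python3 -m handwheel 'ROWS' [OPENING]. ROWS is JSON, a list of rows, each a list of 2 entries, a list of its own where there are three numbers: the shift along the tool's x, y, z each as a share of 0.2 m, from -1 to 1, then the turn, a rotation vector about the tool's x, y, z each as a share of 360 degrees, from -1 to 1. In form: [[[tx, ty, tz], [ax, ay, az]], ...]. A call has 1 to 5 rows; each row is the pose to reach, as a shift and turn from the pose commanded when the call began, along the tool's axes at that moment, turning the shorter way round; what a row does not reach only later rows make up. A row lasts 1/12 s, in which the tool goes at most 41.7 mm and 7.16 degrees, less where a joint would pass 70% of its speed; a pose out of reach is approached as far as the arm can. A call with a number of a shift or a turn outside -1 to 1 is refused whole. A call with a gripper value outside its range is refused whole. OPENING is the closure, from -1 (fully open) to 1 (shut), set as the call begins (- or left out, the last holds). The fingers move at their own pace and stop on an object; the grip force is fixed at half the most. Time passes only in rows, so rows that repeat a pose let the fingers close. It gives the time, the measured TCP pose, the force and the opening at its end, in the units of the state.
- get_obs(): the state, without advancing time (a new reading comes with each control period).
- snapshot(name): name is "scene" or "top" or "wrist"; returns a dict with "color" (480x640x3 uint8, red, green, blue), "z_map" (480x640 float32, m along the optical axis (not along the pixel's ray), 0 where there is no reading), "intrinsics" (3x3 intrinsics, pixels), "rvec" (rotation vector, rad) and "tvec" (3), from world to camera coordinates, as OpenCV has them. Camera axes: x right, y down, z forward; pixel columns grow to the right and rows downward; lengths in m; the calibration is good to about 2 mm. A picture is of the moment at which its call begins.
- close_job(): hands the job in, once; it reports no verdict.
The state is a dict: "clock": time; "joint_pos": joint angles; "qvel": joint speeds; "tau": joint torques, N m; "tool_pos": TCP position; "orientation": TCP orientation; "force": force on the tool from outside, world axes, zero at the start; "moment": the same for the moment, N m; "opening": finger opening in m.
Only numpy, scipy, OpenCV 4.12 (cv2) and the standard library are available. Lean on these libraries where they do the work, as an engineer would, in place of code of your own. Each camera call takes 0.05 s, during which the arm holds its last target. There are 200 camera calls.

## Working session

There is one attempt and no reset: what is moved stays moved. The work goes in short steps, Python scripts to look and compute and a shell command to move; the robot and the scene stay as the last step left them, time stands still between calls to the robot, and variables do not carry over. Pictures are saved under pics/ and viewed, about 8 in all and at most 12, crops included, and the job is handed in when it is done.

```bash
mkdir -p pics; ls
python3 - <<'E'
from plant import *
import cv2,numpy as np
for n in("top","scene"):
    s=snapshot(n); np.savez(f"{n}0.npz",**s); cv2.imwrite(f"pics/{n}0.png",s["color"][...,::-1])
    R=cv2.Rodrigues(s["rvec"])[0]; print(n,-R.T@s["tvec"].ravel(),R[2],s["intrinsics"][0,0])
o=get_obs();print({k:np.round(v,3) for k,v in o.items()})
E
```

```text
pics
top [0.39822099 0.01041464 0.69445459] [ 2.48817181e-01  7.50529010e-04 -9.68550178e-01] 454.0482149698248
scene [1.01375003 0.49415951 0.48044361] [-0.58071638 -0.63056389 -0.51493463] 542.6449349743104
{'clock': np.float64(0.1), 'joint_pos': array([ 8.9503e+01,  2.0587e+01,  6.3900e-01, -1.7000e-02, -7.0135e+01,
       -1.6508e+01]), 'qvel': array([-0.008, -0.167,  0.171,  0.147, -0.006, -0.059]), 'tau': array([-3.0000e-03, -5.8417e+01,  2.9375e+01,  7.0160e+00,  1.0000e-02,
       -0.0000e+00]), 'tool_pos': array([0.197, 0.645, 0.24 ]), 'orientation': array([-1.79992e+02, -8.40000e-02, -1.07012e+02]), 'force': array([-0.673,  0.151,  0.588]), 'moment': array([-0.015,  0.017,  0.007]), 'opening': np.float64(0.087)}
```

View pics/top0.png

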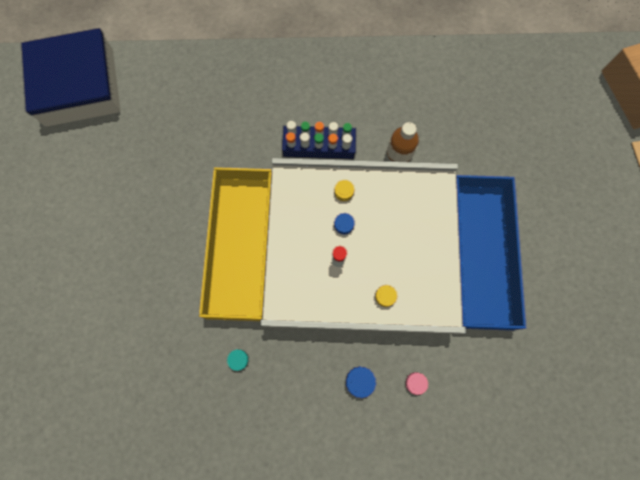

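View pics/scene0.png

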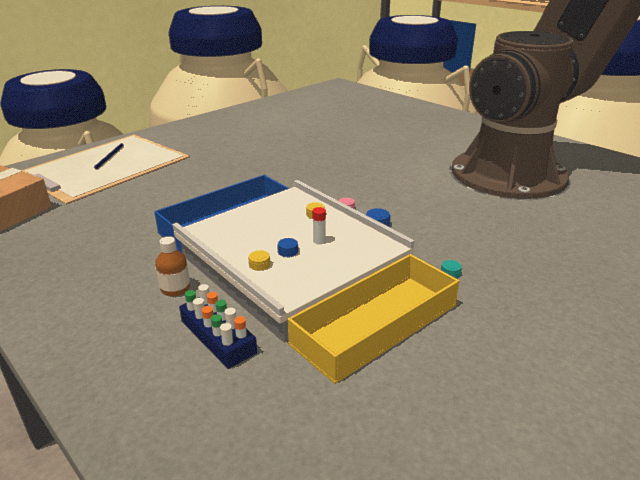

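The top view shows the white board at about u 265–462, v 162–328, with the yellow tray to its left (+y) and the blue tray to its right. The yellow caps are at (344,190) and (386,296), the blue cap at (344,223) and the tube at (340,254). The larger blue cap, the turquoise one and the pink one lie on the bench in front of the board and are look-alikes.

```bash
cat > h.py <<'E'
import cv2,numpy as np
def ray(s,uv,z):
    R=cv2.Rodrigues(s["rvec"])[0];t=np.ravel(s["tvec"]);c=-R.T@t
    d=(R.T@np.linalg.inv(s["intrinsics"])@np.c_[np.array(uv,float).reshape(-1,2),np.ones(np.size(uv)//2)].T).T
    return c+d*((z-c[2])/d[:,2])[:,None]
def blobs(s,lo,hi,amin=30,amax=1500,vmin=60):
    h=cv2.cvtColor(np.ascontiguousarray(s["color"]),cv2.COLOR_RGB2HSV)
    m=cv2.inRange(h,(lo,120,vmin),(hi,255,255))
    n,l,st,c=cv2.connectedComponentsWithStats(m)
    return [(c[i],st[i,4]) for i in range(1,n) if amin<st[i,4]<amax]
E
python3 - <<'E'
from h import *
s=dict(np.load("top0.npz")); s2=dict(np.load("scene0.npz"))
h=cv2.cvtColor(s["color"],cv2.COLOR_RGB2HSV)
m=cv2.inRange(h,(0,0,190),(180,90,255)); m=cv2.morphologyEx(m,cv2.MORPH_CLOSE,np.ones((25,25)))
c=max(cv2.findContours(m,0,2)[0],key=cv2.contourArea)
b=cv2.boxPoints(cv2.minAreaRect(c)); print("box px",b)
P=ray(s,b,.055);print(P.round(3),P.mean(0))
for n,lo,hi in(("y",18,34),("b",100,125),("r",0,6)):
  for nm,S in(("top",s),("scene",s2)):
    for c,a in blobs(S,lo,hi): print(n,nm,c.round(0),a,ray(S,c,.063 if n!="r" else .095).round(3))
E
```

```text
box px [[262.90137 323.663  ]
 [270.01508 131.59315]
 [470.07397 139.00275]
 [462.96027 331.07257]]
[[ 0.445  0.087  0.055]
 [ 0.738  0.079  0.055]
 [ 0.72  -0.229  0.055]
 [ 0.43  -0.19   0.055]] [ 0.58303701 -0.06323474  0.055     ]
y top [344. 190.] 328 [[ 0.637 -0.032  0.063]]
y top [386. 296.] 370 [[ 0.48  -0.085  0.063]]
y scene [312. 208.] 126 [[ 0.482 -0.086  0.063]]
y scene [259. 260.] 370 [[ 0.641 -0.023  0.063]]
b top [298. 140.] 81 [[0.719 0.036 0.063]]
b top [311. 141.] 87 [[0.718 0.015 0.063]]
b top [325. 142.] 87 [[ 0.716 -0.005  0.063]]
b top [339. 142.] 79 [[ 0.714 -0.026  0.063]]
b top [352. 143.] 75 [[ 0.713 -0.047  0.063]]
b top [284. 144.] 32 [[0.712 0.057 0.063]]
b top [344. 223.] 293 [[ 0.585 -0.03   0.063]]
b top [360. 382.] 704 [[ 0.365 -0.045  0.063]]
b scene [631.  41.] 434 [[-1.245 -0.235  0.063]]
b scene [380. 215.] 251 [[0.422 0.007 0.063]]
b scene [178. 245.] 47 [[ 0.702 -0.136  0.063]]
b scene [288. 247.] 300 [[ 0.591 -0.021  0.063]]
b scene [215. 333.] 541 [[0.773 0.063 0.063]]
r top [339. 253.] 168 [[ 0.534 -0.02   0.095]]
r scene [319. 214.] 150 [[ 0.529 -0.02   0.095]]
```

Run:
```python
from h import *
s=dict(np.load("top0.npz"))
P=ray(s,[[273,161],[457,166],[263,326],[465,330.]],.062);print(P.round(3),P.mean(0).round(3))
a=np.degrees(np.arctan2(*(P[0]-P[1])[[0,1]])),np.degrees(np.arctan2(*(P[2]-P[3])[[0,1]]));print("ang of board y toward +x",a)
th=np.radians(np.mean(a)); ey=np.array([np.sin(th),np.cos(th)]); ex=np.array([ey[1],-ey[0]]); c=P.mean(0)[:2]
for n,p in dict(ya=(.638,-.029),yb=(.480,-.085),bl=(.587,-.027),tube=(.532,-.02)).items():
    d=np.array(p)-c; print(n,d@ex,d@ey)
print(ex,ey)
```

```text
[[ 0.686  0.074  0.062]
 [ 0.672 -0.202  0.062]
 [ 0.441  0.086  0.062]
 [ 0.431 -0.191  0.062]] [ 0.557 -0.058  0.062]
ang of board y toward +x (np.float64(2.7597045700333056), np.float64(2.0835991600743746))
ya 0.07929664409461316 0.03280635963244158
yb -0.07619607142088639 -0.029819636739799354
bl 0.028257684024189364 0.0326496595057988
tube -0.026988969860572688 0.03731948118732997
[ 0.99910693 -0.04225322] [0.04225322 0.99910693]
```

```bash
python3 -m handwheel '[[[0,0,0],[0,0,0.099]],[[0,0,0],[0,0,0.099]],[[0,0,0],[0,0,0.099]],[[0,0,0],[0,0,0.099]],[[0,0,0],[0,0,0.099]]]' 1
python3 -m handwheel '[[[0,0,0],[0,0,0.099]],[[0,0,0],[0,0,0.099]],[[0,0,0],[0,0,0.099]],[[0,0,0],[0,0,0.099]],[[0,0,0],[0,0,0.099]]]'
python3 -m handwheel '[[[0,0,0],[0,0,0.0114]],[[0,0,0],[0,0,0.0114]],[[0,0,0],[0,0,0.0114]]]'
python3 -c "
from plant import *
o=get_obs();print(o['joint_pos'],o['tool_pos'],o['orientation'])"
```

```text
clock: 0.52
tool_pos: [0.1973, 0.6452, 0.24]
orientation: [-180.0, -0.0, -143.0]
force: [0.3, 0.4, -0.2]
opening: 0.0595
clock: 0.93
tool_pos: [0.1973, 0.6452, 0.24]
orientation: [-179.9, -0.0, -178.6]
force: [-0.1, -0.5, 0.3]
opening: 0.0266
clock: 1.18
tool_pos: [0.1974, 0.6453, 0.2402]
orientation: [-180.0, -0.0, 177.8]
force: [1.0, 0.2, 0.2]
opening: 0.0065
[ 8.95023136e+01  2.05665514e+01  6.61831395e-01 -8.24932769e-03
 -7.01361653e+01 -9.17438289e+01] [0.19736319 0.64528457 0.24015415] [-1.79958897e+02 -6.50874161e-03  1.77755677e+02]
```

```bash
python3 -m handwheel '[[[-0.47,-0.722,0],[0,0,0]],[[-0.47,-0.722,0],[0,0,0]],[[-0.47,-0.722,0],[0,0,0]],[[-0.47,-0.722,0],[0,0,0]],[[-0.47,-0.722,0],[0,0,0]]]'
python3 -m handwheel '[[[-0.47,-0.722,0],[0,0,0]],[[-0.47,-0.722,0],[0,0,0]],[[-0.47,-0.722,0],[0,0,0]],[[-0.47,-0.722,0],[0,0,0]],[[-0.47,-0.722,0],[0,0,0]]]'
python3 -m handwheel '[[[-0.47,-0.722,0],[0,0,0]],[[-0.47,-0.722,0],[0,0,0]],[[-0.47,-0.722,0],[0,0,0]],[[-0.47,-0.722,0],[0,0,0]],[[-0.47,-0.722,0],[0,0,0]]]'
python3 -m handwheel '[[[-0.47,-0.722,0],[0,0,0]],[[-0.47,-0.722,0],[0,0,0]],[[-0.47,-0.722,0],[0,0,0]],[[-0.47,-0.722,0],[0,0,0]],[[-0.47,-0.722,0],[0,0,0]]]'
python3 -m handwheel '[[[-0.47,-0.722,0],[0,0,0]],[[-0.47,-0.722,0],[0,0,0]],[[-0.47,-0.722,0],[0,0,0]],[[-0.47,-0.722,0],[0,0,0]],[[-0.47,-0.722,0],[0,0,0]]]'
python3 - <<'E'
from plant import *
from h import *
s=snapshot("wrist"); np.savez("w1.npz",**s); cv2.imwrite("pics/w1.png",s["color"][...,::-1])
o=get_obs();print(o['joint_pos'],o['tool_pos'],o['orientation'],o['opening'])
for n,lo,hi,z in(("y",18,34,.066),("b",100,125,.066),("r",0,6,.104)):
    for c,a in blobs(s,lo,hi,150,20000): print(n,c.round(0),a,ray(s,c,z).round(3))
E
```

```text
clock: 1.6
tool_pos: [0.2871, 0.4923, 0.241]
orientation: [-179.9, -0.0, 177.6]
force: [-0.3, -0.4, 0.1]
opening: 0.0007
clock: 2.02
tool_pos: [0.3747, 0.3444, 0.2408]
orientation: [-180.0, -0.0, 177.6]
force: [-0.9, -0.0, -0.9]
opening: 0.0004
clock: 2.43
tool_pos: [0.4627, 0.1965, 0.2406]
orientation: [-180.0, 0.0, 177.6]
force: [-0.1, 0.2, 0.8]
opening: 0.0005
clock: 2.85
tool_pos: [0.551, 0.0482, 0.2402]
orientation: [-179.9, -0.0, 177.6]
force: [0.4, 1.1, 0.7]
opening: 0.0003
clock: 3.27
tool_pos: [0.639, -0.1004, 0.2394]
orientation: [-179.9, -0.1, 177.6]
force: [-0.1, 0.8, -0.6]
opening: 0.0005
[ 8.46120322e+00  1.79296582e+01 -3.33029867e+00  3.48818000e-02
 -6.88418974e+01 -1.09554795e+01] [ 0.63818695 -0.09918357  0.2391505 ] [-1.79948727e+02 -9.38234473e-02  1.77518301e+02] 0.00022649835773851814
y [495. 237.] 1014 [[ 0.483 -0.086  0.066]]
y [324. 292.] 379 [[ 0.639 -0.039  0.066]]
y [306. 357.] 278 [[0.66  0.03  0.066]]
y [336. 356.] 290 [[0.629 0.031 0.066]]
y [319. 411.] 7441 [[0.65  0.097 0.066]]
b [582. 254.] 1628 [[ 0.402 -0.067  0.066]]
b [229. 272.] 391 [[ 0.725 -0.063  0.066]]
b [378. 292.] 520 [[ 0.588 -0.036  0.066]]
```

View pics/w1.png

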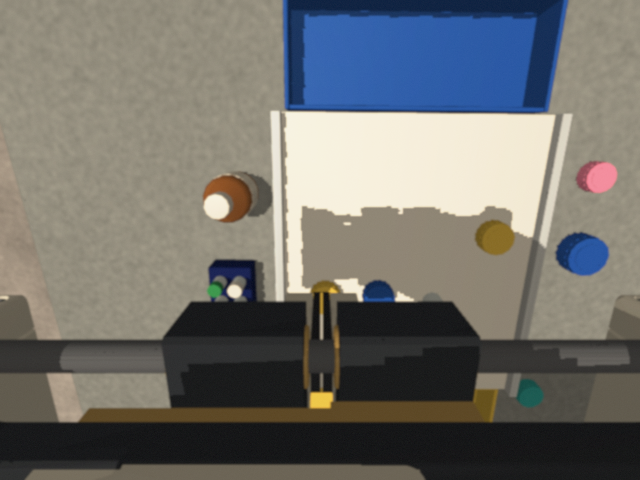

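The wrist view shows the yellow-tray side hidden by the gripper. Yellow cap a peeks out at (324,292), in line with the closed fingers, and blue is at (378,292). I'll lower behind cap a.

```bash
python3 -m handwheel '[[[0,0,0.2],[0,0,0]],[[0,0,0.4],[0,0,0]],[[0,0,0.6],[0,0,0]],[[0,0,0.75],[0,0,0]],[[0,0,0.8],[0,0,0]]]'
python3 -m handwheel '[[[0,0,0.025],[0,0,0]],[[0,0,0.05],[0,0,0]],[[0,0,0.05],[0,0,0]]]'
python3 - <<'E'
from plant import *
from h import *
s=snapshot("scene"); cv2.imwrite("pics/s2.png",cv2.resize(s["color"][150:350,150:420,::-1],None,fx=2.5,fy=2.5))
o=get_obs();print(o['tool_pos'],o['orientation'])
E
```

```text
clock: 3.73
tool_pos: [0.6335, -0.095, 0.0754]
orientation: [-180.0, -0.4, 177.7]
force: [-0.9, 1.4, -0.6]
opening: 0.0005
clock: 3.98
tool_pos: [0.6378, -0.0951, 0.0715]
orientation: [180.0, 0.1, 177.7]
force: [-0.8, 0.1, -0.4]
opening: 0.001
[ 0.63798456 -0.09520799  0.07217326] [1.79990210e+02 1.34232129e-01 1.77660429e+02]
```

View pics/s2.png

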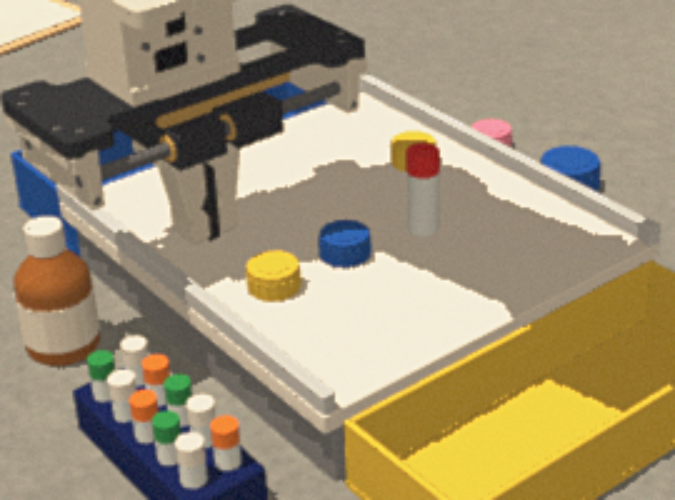

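The scene crop shows the closed, narrow fingertips on the board in line with yellow cap a (273,275). Blue is at (345,243) and everything else is clear. I'll push slowly and check before the edge.

```bash
python3 -m handwheel '[[[0,0.06,0.01],[0,0,0]],[[0,0.12,0.01],[0,0,0]],[[0,0.18,0.01],[0,0,0]],[[0,0.24,0.01],[0,0,0]],[[0,0.3,0.01],[0,0,0]]]'
python3 -m handwheel '[[[0,0.06,0],[0,0,0]],[[0,0.12,0],[0,0,0]],[[0,0.18,0],[0,0,0]],[[0,0.24,0],[0,0,0]],[[0,0.25,0],[0,0,0]]]'
python3 - <<'E'
from plant import *
from h import *
s=snapshot("scene"); cv2.imwrite("pics/s3.png",cv2.resize(s["color"][150:390,150:470,::-1],None,fx=2.5,fy=2.5))
o=get_obs();print(o['tool_pos'],o['orientation'])
for c,a in blobs(s,18,34): print(c.round(0),a,ray(s,c,.061).round(3))
E
```

```text
clock: 4.45
tool_pos: [0.6398, -0.0339, 0.0692]
orientation: [180.0, 0.1, 177.7]
force: [0.6, 0.2, 0.3]
opening: 0.0003
clock: 4.87
tool_pos: [0.6418, 0.0166, 0.0686]
orientation: [180.0, 0.0, 177.7]
force: [-0.1, 0.6, 0.1]
opening: 0.0008
[0.64162993 0.01608211 0.06848498] [1.79997305e+02 1.15112122e-03 1.77701510e+02]
[288. 222.] 216 [[ 0.54  -0.079  0.061]]
[292. 232.] 31 [[ 0.556 -0.051  0.061]]
[267. 243.] 33 [[ 0.603 -0.053  0.061]]
[290. 283.] 444 [[0.644 0.046 0.061]]
```

View pics/s3.png

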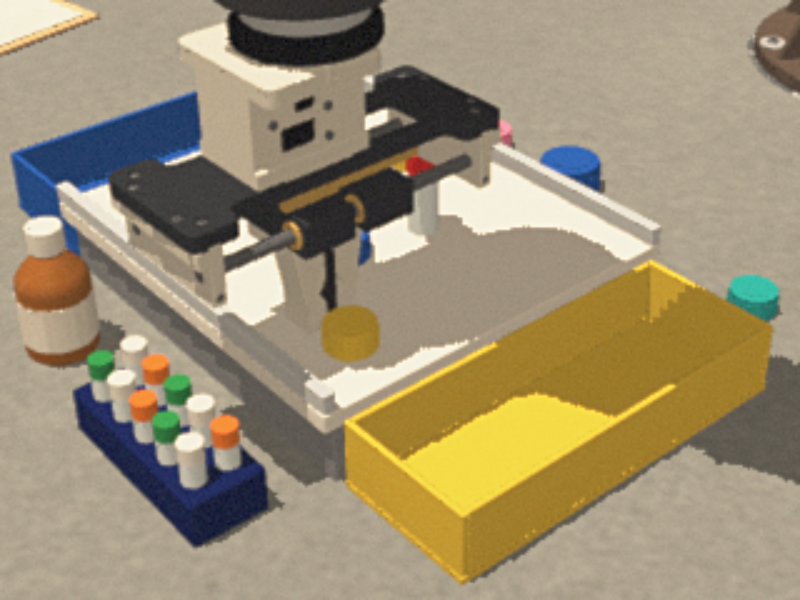

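The cap stays centred ahead of the fingertips (350,330 in the crop) and the tube is still standing. I'll carry on over the edge.

```bash
python3 -m handwheel '[[[0,0.06,0],[0,0,0]],[[0,0.12,0],[0,0,0]],[[0,0.18,0],[0,0,0]],[[0,0.24,0],[0,0,0]],[[0,0.3,0],[0,0,0]]]'
python3 -m handwheel '[[[0,0.05,0],[0,0,0]],[[0,0.09,0],[0,0,0]],[[0,0.09,0],[0,0,0]]]'
python3 - <<'E'
from plant import *
from h import *
s=snapshot("scene"); cv2.imwrite("pics/s4.png",cv2.resize(s["color"][150:390,150:470,::-1],None,fx=2.5,fy=2.5))
o=get_obs();print(o['tool_pos'],o['orientation'],o['force'])
E
```

```text
clock: 5.33
tool_pos: [0.6441, 0.0756, 0.0686]
orientation: [180.0, 0.0, 177.6]
force: [0.4, -0.4, -0.2]
opening: 0.0006
clock: 5.58
tool_pos: [0.6449, 0.0941, 0.0685]
orientation: [180.0, 0.0, 177.7]
force: [-0.1, -0.2, -0.3]
opening: 0.0
[0.64475988 0.09330045 0.06850757] [ 1.79998322e+02 -4.52221816e-04  1.77682119e+02] [-0.47406192 -0.587058   -0.18847033]
```

View pics/s4.png

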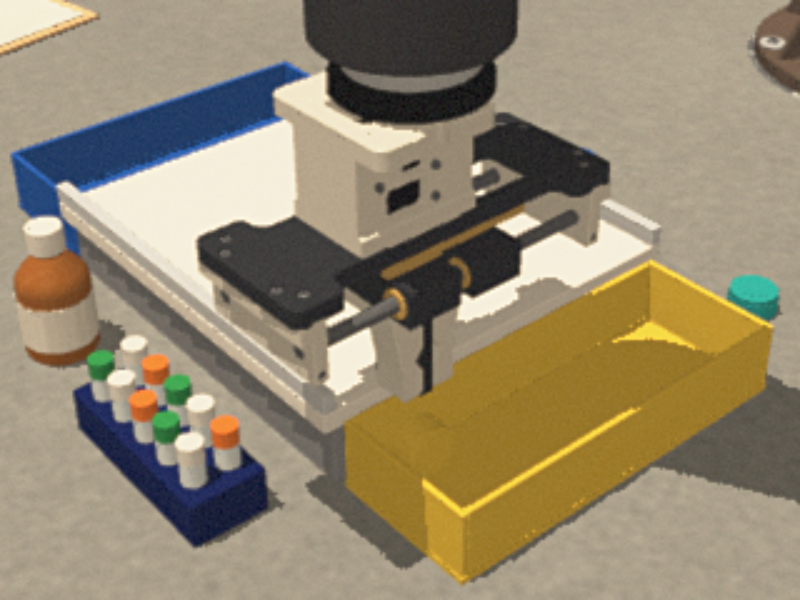

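Cap a is in the yellow tray, at about (425,430) in the crop. Next I'll lift, move behind cap b and descend partway.

```bash
python3 -m handwheel '[[[0,0,-0.2],[0,0,0]],[[0,0,-0.4],[0,0,0]],[[0,0,-0.6],[0,0,0]],[[0,0,-0.6],[0,0,0]]]'
python3 -m handwheel '[[[0.4,-0.63,0],[0,0,0]],[[0.4,-0.63,0],[0,0,0]],[[0.4,-0.63,0],[0,0,0]],[[0.4,-0.63,0],[0,0,0]],[[0.4,-0.63,0],[0,0,0]]]'
python3 -m handwheel '[[[0.4,-0.62,0],[0,0,0]],[[0.4,-0.62,0],[0,0,0]],[[0.4,-0.62,0],[0,0,0]],[[0.4,-0.62,0],[0,0,0]],[[0.4,-0.62,0],[0,0,0]]]'
python3 - <<'E'
from plant import *
from h import *
o=get_obs();print(o['tool_pos'],o['orientation'])
s=snapshot("top");cv2.imwrite("pics/t5.png",s["color"][...,::-1])
w=snapshot("wrist")
for n,S in(("top",s),("wrist",w)):
  for c,a in blobs(S,18,34,100,4000): print(n,c.round(0),a,ray(S,c,.064).round(3))
E
```

```text
clock: 5.97
tool_pos: [0.6489, 0.0925, 0.1981]
orientation: [179.8, 0.7, 177.7]
force: [1.0, 0.0, 2.1]
opening: 0.0006
clock: 6.38
tool_pos: [0.5563, -0.0339, 0.189]
orientation: [180.0, -0.0, 177.4]
force: [0.1, 0.7, -1.3]
opening: 0.0007
clock: 6.8
tool_pos: [0.4715, -0.1536, 0.1887]
orientation: [180.0, -0.0, 177.4]
force: [-0.4, -0.0, 0.4]
opening: 0.0004
[ 0.47146472 -0.15361226  0.18874411] [ 1.79993032e+02 -2.71113895e-02  1.77411530e+02]
wrist [321. 322.] 171 [[ 0.476 -0.086  0.064]]
wrist [306. 357.] 281 [[ 0.491 -0.053  0.064]]
wrist [336. 356.] 303 [[ 0.464 -0.053  0.064]]
```

View pics/t5.png

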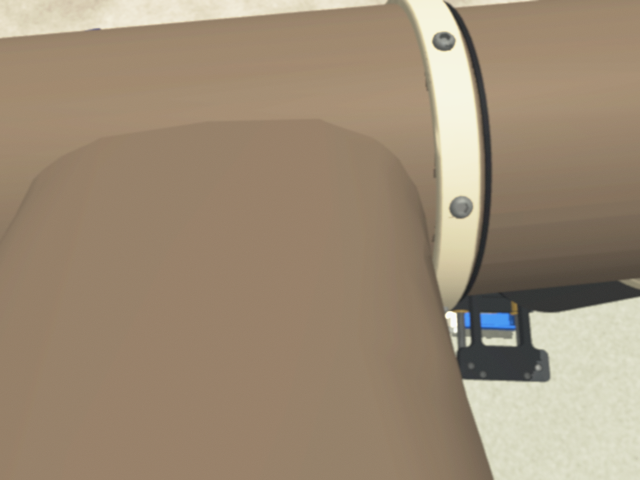

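The top view is blocked by the arm. The earlier clear views put cap b at x≈0.481, so I'll shift 6 mm outward (+x) and descend behind it.

```bash
python3 -m handwheel '[[[-0.03,0,0.15],[0,0,0]],[[-0.03,0,0.3],[0,0,0]],[[-0.03,0,0.45],[0,0,0]],[[-0.03,0,0.55],[0,0,0]],[[-0.03,0,0.59],[0,0,0]]]'
python3 -m handwheel '[[[0,0,0.005],[0,0,0]],[[0,0,0.005],[0,0,0]]]'
python3 - <<'E'
from plant import *
from h import *
o=get_obs();print(o['tool_pos'],o['orientation'],o['force'])
E
```

```text
clock: 7.32
tool_pos: [0.4793, -0.1504, 0.0675]
orientation: [-180.0, -0.3, 177.6]
force: [-0.9, 0.2, 0.5]
opening: 0.0004
clock: 7.48
tool_pos: [0.4812, -0.1507, 0.0698]
orientation: [-180.0, -0.0, 177.7]
force: [0.4, 0.9, 0.1]
opening: 0.0005
[ 0.4811936  -0.15070556  0.06975764] [-1.79979214e+02 -1.80943397e-02  1.77664789e+02] [0.37420552 0.88296669 0.07314081]
```

```bash
python3 -m handwheel '[[[0.015,0.04,0],[0,0,0]],[[0.015,0.1,0],[0,0,0]],[[0.015,0.16,0],[0,0,0]],[[0.015,0.22,0],[0,0,0]],[[0.015,0.28,0],[0,0,0]]]'
python3 -m handwheel '[[[0,0.06,0],[0,0,0]],[[0,0.12,0],[0,0,0]],[[0,0.18,0],[0,0,0]],[[0,0.24,0],[0,0,0]],[[0,0.3,0],[0,0,0]]]'
python3 -m handwheel '[[[0,0.06,0],[0,0,0]],[[0,0.12,0],[0,0,0]],[[0,0.14,0],[0,0,0]],[[0,0.14,0],[0,0,0]]]'
python3 - <<'E'
from plant import *
from h import *
s=snapshot("scene"); cv2.imwrite("pics/s6.png",cv2.resize(s["color"][150:390,150:470,::-1],None,fx=2.5,fy=2.5))
o=get_obs();print(o['tool_pos'],o['orientation'],o['force'])
for c,a in blobs(s,18,34): print(c.round(0),a,ray(s,c,.061).round(3))
E
```

```text
clock: 7.9
tool_pos: [0.4808, -0.0938, 0.0713]
orientation: [180.0, 0.2, 177.6]
force: [1.6, 0.3, -0.6]
opening: 0.0001
clock: 8.32
tool_pos: [0.4832, -0.0337, 0.0713]
orientation: [179.9, 0.2, 177.6]
force: [-0.1, -0.2, -0.2]
opening: 0.0003
clock: 8.65
tool_pos: [0.4841, -0.0058, 0.0705]
orientation: [180.0, 0.1, 177.7]
force: [-0.1, -0.4, 1.2]
opening: 0.0005
[ 0.48376912 -0.00642311  0.07018684] [1.79974370e+02 6.23748934e-02 1.77680571e+02] [-0.38623886  0.78860383  0.7347936 ]
[359. 178.] 126 [[ 0.341 -0.112  0.061]]
[359. 235.] 331 [[0.488 0.024 0.061]]
```

View pics/s6.png

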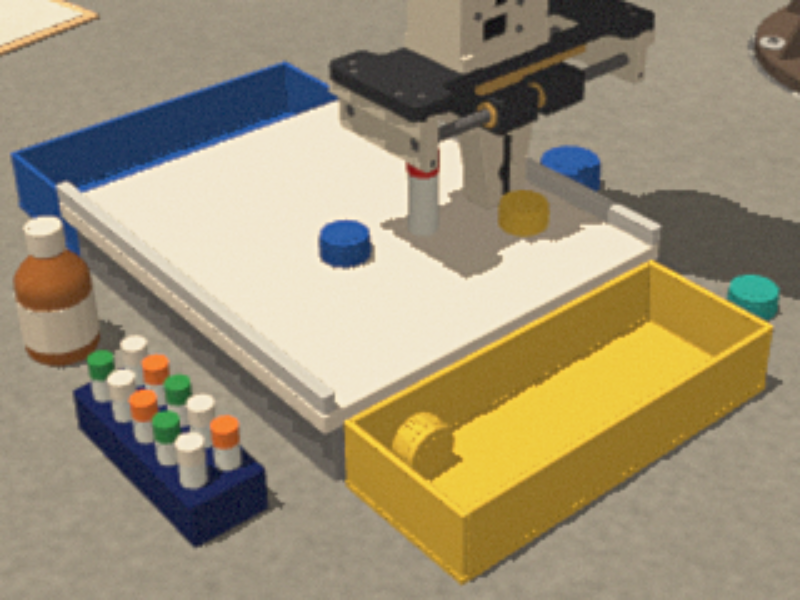

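Cap a is inside the yellow tray, leaning on its wall. Cap b is centred ahead of the tips at (523,213), and the tube is upright. I'll finish the sweep, then lift and move to the +y side of the blue cap.

```bash
python3 -m handwheel '[[[0,0.06,0],[0,0,0]],[[0,0.12,0],[0,0,0]],[[0,0.18,0],[0,0,0]],[[0,0.24,0],[0,0,0]],[[0,0.3,0],[0,0,0]]]'
python3 -m handwheel '[[[0,0.06,0],[0,0,0]],[[0,0.12,0],[0,0,0]],[[0,0.18,0],[0,0,0]],[[0,0.2,0],[0,0,0]],[[0,0.2,0],[0,0,0]]]'
python3 -m handwheel '[[[0,0,-0.2],[0,0,0]],[[0,0,-0.4],[0,0,0]],[[0,0,-0.6],[0,0,0]],[[0,0,-0.6],[0,0,0]],[[0,0,-0.6],[0,0,0]]]'
python3 - <<'E'
from plant import *
from h import *
s=snapshot("scene"); cv2.imwrite("pics/s7.png",cv2.resize(s["color"][150:390,150:470,::-1],None,fx=2.5,fy=2.5))
o=get_obs();p=o['tool_pos'];print(p,o['orientation'],o['force'])
c=np.array([.557,-.058]);ex=np.array([.9991,-.0423]);ey=np.array([.0423,.9991])
d=c+.028*ex+.093*ey-p[:2]; print("shares",-d@ex/.2,d@ey/.2)
for b,a in blobs(s,100,125,100,1500): print(b.round(0),a,ray(s,b,.061).round(3))
E
```

```text
clock: 9.12
tool_pos: [0.486, 0.0542, 0.0695]
orientation: [-180.0, -0.0, 177.6]
force: [-0.9, -0.2, 0.1]
opening: 0.0005
clock: 9.53
tool_pos: [0.4878, 0.0941, 0.0695]
orientation: [180.0, 0.0, 177.7]
force: [0.2, -0.4, 0.0]
opening: 0.0005
clock: 9.95
tool_pos: [0.4888, 0.0932, 0.1921]
orientation: [179.8, 0.3, 177.6]
force: [-0.3, 1.2, -0.3]
opening: 0.0003
[0.48765642 0.09271655 0.1902951 ] [1.79917173e+02 7.96874707e-02 1.77573314e+02] [-0.74551366 -0.82990369 -0.82283284]
shares -0.518281000259515 -0.2732429494673605
[565.  23.] 548 [[-1.435 -0.574  0.061]]
[460.  45.] 982 [[-0.757 -0.64   0.061]]
[377.  34.] 153 [[-0.701 -0.985  0.061]]
[380. 215.] 248 [[0.419 0.005 0.061]]
[288. 247.] 301 [[ 0.589 -0.023  0.061]]
[212. 334.] 719 [[0.775 0.06  0.061]]
```

View pics/s7.png

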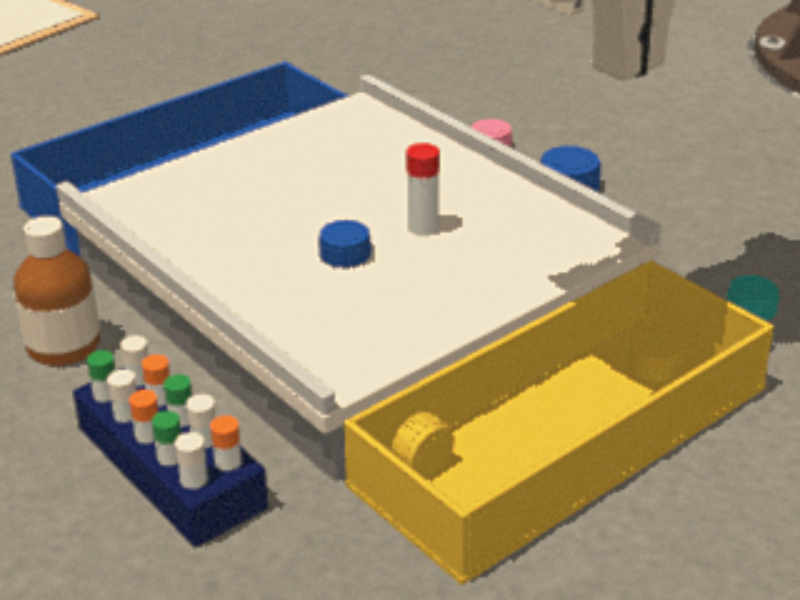

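Both yellow caps are in the yellow tray, at (423,440) and (655,365), and the tube and blue cap (345,243) haven't moved. Now blue.

```bash
python3 -m handwheel '[[[-0.52,-0.27,0],[0,0,0]],[[-0.52,-0.27,0],[0,0,0]],[[-0.52,-0.27,0],[0,0,0]],[[-0.52,-0.27,0],[0,0,0]],[[-0.52,-0.27,0],[0,0,0]]]'
python3 -m handwheel '[[[0,0,0.15],[0,0,0]],[[0,0,0.3],[0,0,0]],[[0,0,0.45],[0,0,0]],[[0,0,0.57],[0,0,0]],[[0,0,0.6],[0,0,0]]]'
python3 -m handwheel '[[[0,0,0],[0,0,0]],[[0,0,0],[0,0,0]]]'
python3 - <<'E'
from plant import *
from h import *
w=snapshot("wrist")
o=get_obs();p=o['tool_pos'];print(p,o['orientation'],o['force'])
c=np.array([.557,-.058]);ex=np.array([.9991,-.0423]);ey=np.array([.0423,.9991])
print("board",(p[:2]-c)@ex,(p[:2]-c)@ey)
for b,a in blobs(w,100,125,100,9000): q=ray(w,b,.064)[0];print(b.round(0),a,q.round(3),(q[:2]-c)@ex,(q[:2]-c)@ey)
E
```

```text
clock: 10.42
tool_pos: [0.5892, 0.033, 0.1867]
orientation: [-179.9, -0.3, 177.4]
force: [0.6, 1.0, 0.4]
opening: 0.0007
clock: 10.83
tool_pos: [0.5851, 0.0339, 0.0648]
orientation: [-179.9, -0.4, 177.6]
force: [-0.6, -0.7, 0.1]
opening: 0.0003
clock: 11.0
tool_pos: [0.5892, 0.0348, 0.0701]
orientation: [-180.0, -0.0, 177.7]
force: [0.7, 0.1, 0.8]
opening: 0.0006
[0.58988444 0.03500506 0.07088515] [1.79983611e+02 8.29450588e-02 1.77650961e+02] [-0.12868     0.41450288  0.0428787 ]
board 0.02892072957209118 0.09431236975945263
[ 30. 141.] 1166 [ 0.7   -0.048  0.064] 0.14272439785536736 0.016077263059007606
[321. 178.] 4104 [ 0.587 -0.029  0.064] 0.028288824265202423 0.030236830811461925
[ 37. 188.] 1025 [ 0.703 -0.029  0.064] 0.14420415103461 0.03467698636281109
[ 48. 231.] 842 [ 0.703 -0.011  0.064] 0.14387641164126835 0.052730130918821894
[ 61. 271.] 615 [0.702 0.007 0.064] 0.14195997769294322 0.07066187387628611
[ 73. 308.] 462 [0.701 0.024 0.064] 0.1403650838908903 0.08829065288851533
```

Aligned within 1 mm. I'll sweep toward the blue tray with a mid-way check.

```bash
python3 -m handwheel '[[[0,-0.04,0],[0,0,0]],[[0,-0.1,0],[0,0,0]],[[0,-0.16,0],[0,0,0]],[[0,-0.22,0],[0,0,0]],[[0,-0.28,0],[0,0,0]]]'
python3 -m handwheel '[[[0,-0.06,0],[0,0,0]],[[0,-0.12,0],[0,0,0]],[[0,-0.18,0],[0,0,0]],[[0,-0.24,0],[0,0,0]],[[0,-0.25,0],[0,0,0]]]'
python3 - <<'E'
from plant import *
from h import *
w=snapshot("wrist")
o=get_obs();p=o['tool_pos'];print(p,o['orientation'],o['force'])
c=np.array([.557,-.058]);ex=np.array([.9991,-.0423]);ey=np.array([.0423,.9991])
print("board",(p[:2]-c)@ex,(p[:2]-c)@ey)
for b,a in blobs(w,100,125,2500,6000): q=ray(w,b,.064)[0];print(b.round(0),a,q.round(3),(q[:2]-c)@ex,(q[:2]-c)@ey)
E
```

```text
clock: 11.47
tool_pos: [0.5869, -0.023, 0.0701]
orientation: [180.0, 0.0, 177.6]
force: [0.3, 0.1, 0.1]
opening: 0.0004
clock: 11.88
tool_pos: [0.5845, -0.0734, 0.0694]
orientation: [-180.0, -0.0, 177.5]
force: [-1.2, -0.0, 0.0]
opening: 0.0003
[ 0.58460824 -0.0729795   0.06940575] [-1.79992620e+02 -2.30583970e-02  1.77515114e+02] [ 0.65141328 -0.5448797  -0.79657915]
board 0.028217025697702118 -0.013798191128959417
[321. 262.] 3736 [ 0.583 -0.101  0.064] 0.028127866558779763 -0.042115437008730244
```

```bash
python3 -m handwheel '[[[0,-0.06,0],[0,0,0]],[[0,-0.12,0],[0,0,0]],[[0,-0.18,0],[0,0,0]],[[0,-0.24,0],[0,0,0]],[[0,-0.3,0],[0,0,0]]]'
python3 -m handwheel '[[[0,-0.06,0],[0,0,0]],[[0,-0.12,0],[0,0,0]],[[0,-0.18,0],[0,0,0]],[[0,-0.24,0],[0,0,0]],[[0,-0.3,0],[0,0,0]]]'
python3 -m handwheel '[[[0,-0.06,0],[0,0,0]],[[0,-0.08,0],[0,0,0]],[[0,-0.08,0],[0,0,0]]]'
python3 -m handwheel '[[[0,0,-0.2],[0,0,0]],[[0,0,-0.4],[0,0,0]],[[0,0,-0.6],[0,0,0]],[[0,0,-0.8],[0,0,0]],[[0,0,-0.8],[0,0,0]]]'
python3 - <<'E'
from plant import *
from h import *
w=snapshot("wrist");s=snapshot("scene")
cv2.imwrite("pics/f8.png",cv2.resize(np.hstack([w["color"],s["color"][100:420,100:500].repeat(1,0) if 0 else cv2.resize(s["color"][130:400,140:500],(640,480))])[...,::-1],(800,300)))
o=get_obs();print(o['clock'],o['tool_pos'],o['force'])
for b,a in blobs(s,0,6,80,400): print("tube",b.round(0),ray(s,b,.095).round(3))
E
```

```text
clock: 12.35
tool_pos: [0.5823, -0.1325, 0.0695]
orientation: [-180.0, -0.0, 177.6]
force: [0.4, 0.4, 0.8]
opening: 0.0003
clock: 12.77
tool_pos: [0.5798, -0.1925, 0.0696]
orientation: [-180.0, -0.0, 177.6]
force: [0.0, 0.6, 0.2]
opening: 0.0006
clock: 13.02
tool_pos: [0.579, -0.2084, 0.0694]
orientation: [-180.0, -0.0, 177.5]
force: [0.7, 0.4, 0.2]
opening: 0.0004
clock: 13.43
tool_pos: [0.5831, -0.2079, 0.2392]
orientation: [-179.8, 0.8, 177.7]
force: [1.6, -0.3, 1.2]
opening: 0.0004
13.5333 [ 0.58023703 -0.20674599  0.23213636] [ 0.85281875  0.03482839 -0.98436251]
tube [319. 213.] [[ 0.528 -0.021  0.095]]
```

View pics/f8.png

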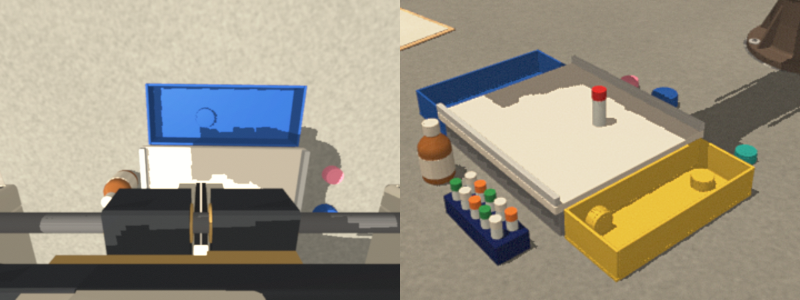

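The wrist view (left) shows the blue cap flat in the blue tray at (206,117). The scene view (right) shows both yellow caps in the yellow tray at (598,216) and (703,180). The tube is upright, and the rack, bottle and look-alikes haven't moved. The gripper is clear, so I'm handing in.

```bash
python3 -c "
from plant import *
print(close_job())"
```

```text
the job is handed in; nothing more can be done
None
```

I swept both yellow caps with the closed fingertips off the +y end of the board into the yellow tray. After that I swept the smaller blue cap off the −y end into the blue tray, then lifted clear and handed in at about 13.5 s.

- **Caps:** the last pictures show all three in their trays. One yellow cap leans on the tray wall.
- **Left alone:** the tube still stands where it was, to within about 1 mm by the measurement. By eye, the rack, bottle and look-alikes had not moved.
- **Forces:** wrist force readings after each move stayed below about 3 N.
- **Failed check:** one overhead picture was blocked by the arm, so I relied on the scene and wrist cameras instead. No checks disagreed by more than the few millimetres expected from the first measurements.

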